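Put the mixed-up burner caps back on their own burners

ROBOT

A 7-joint arm with a two-finger parallel gripper is mounted at the origin on the work surface. World frame = base frame: x ahead of the robot, y to its left, z up, the work surface at z = 0. Lengths are in mm, angles in rad, forces in N, time in s.
With the tool pointing down it reaches from about 425 to 1025 mm from the base axis. Payload 3.6 kg.
Tool frame: the origin (TCP) lies midway between the tips of the shut fingers; the grasp point (between the pads) lies 19 mm behind it; z points along the fingers, y is the line along which they close (so a half turn about z gives the same grasp; the last joint's range is limited). The gripper opens to 85 mm and grips with 20 to 120 N. Pads are 22 mm wide; open, the fingers measure 114 mm over their backs; the gripper's body (76 mm by 85 mm) begins 54 mm behind the grasp point. The pads swing forward as they close: fully open they stand 13 mm farther back than shut.
Start: joints at [1.224, 0.591, 0.048, 1.609, -0.033, 0.943, -0.034], TCP at [181.335, -701.959, 231.302] pointing down, gripper open.
Joint ranges: [-2.69, 2.69], [-0.47, 2.24], [-1.27, 1.36], [0.19, 2.51], [-1.53, 4.68], [0.08, 2.07], [-3.09, 3.09]. Speed limits (rad/s): [2.57, 2.57, 3.14, 3.14, 3.14, 3.14, 3.14].

INTERFACE

Orientations are given as a unit quaternion [x, y, z, w].
In Python, from bench import manip, imaging, job_done gives the robot as it stands.
- The arm moves only by the tool drive_tool, never from a script. Its argument "commands" is a list that holds one entry, the list of rows, each a list of 4 numbers: the shift along the tool's x, y, z in m, then the turn about the tool's z in rad. A call has 1 to 5 rows; each row is the pose to reach, as a shift and turn from the pose commanded when the call began, along the tool's axes at that moment; what a row does not reach only later rows make up. A row lasts 1/10 s, in which the tool goes at most 50 mm and 8.59 degrees, less where a joint would pass 70% of its speed; a pose out of reach is approached as far as the arm can. A call with a gripper value outside its range is refused whole. "gripper" is the finger opening in m, from 0 to 0.0854, set as the call begins (left out, the last holds). The fingers move at their own pace and stop on an object; "force" is the grip in N (left out, the last holds). Time passes only in rows, so rows that repeat a pose let the fingers close. It gives the time, the measured TCP pose, the force, the opening and the grip force at its end, in the units of the state.
- manip.sense(): the state, without advancing time (a new reading comes with each control period).
- imaging.get_image(name): name is "scene" or "top" or "wrist"; returns a dict with "image" (420x560x3 uint8, red, green, blue), "camera_matrix" (3x3 intrinsics, pixels), "R" (3x3) and "t" (3): a world point X has camera coordinates R X + t; the wrist camera has in their place "T_tool_cam" (4x4, takes a point from camera to tool coordinates, whose origin is the TCP and whose axes are the flange's). Camera axes: x right, y down, z forward; pixel columns grow to the right and rows downward; lengths in mm; the calibration is good to about 2 mm. The wrist camera is an equidistant fisheye: a pixel r from the principal point sees the ray r / f radians off the axis. A picture is of the moment at which its call begins: read the wrist's pose just before it. There is no depth.
- job_done(): hands the job in; it is judged then, once.
The state is a dict: "time": time; "q": joint angles; "qvel": joint speeds; "joint_efforts": joint torques, N m; "tool_pos": TCP position; "orientation": TCP orientation; "ft_force": force on the tool from outside, world axes, zero at the start; "ft_torque": the same for the moment, N m; "gripper_width": finger opening in mm; "finger_force": force on a finger pad.
Only numpy, scipy, OpenCV 4.12 (cv2) and the standard library are available. Lean on these libraries where they do the work, as an engineer would, in place of code of your own. Each camera call takes 0.05 s, during which the arm holds its last target. There are 200 camera calls.

TASK

After cleaning, all three caps of the gas hob were put back on the wrong burners: move each cap to the burner of its own size (smallest cap on the smallest burner, largest on the largest) so that it sits level and fully down over the crown; the cork mat is free to rest a cap on while you make room. Set the caps down, do not drop them, and leave the spoon rest and the lighter where they are. When all three are on and let go, press down on the top of the largest cap with the fingertips to feel that it does not rock, and move away.

Things in the scene. Friction and masses are not known exactly. Their poses are not given: they have to be found in the camera images.
- cap_small: Smallest of three burner caps: dark enamelled round disc, 48 mm across, 12 mm high over all. The disc is 8 mm thick (4 to 12 mm above the origin); a lip 4 mm deep hangs below its rim all round (36 mm across inside). Origin: centre, at the lip's lower edge; z up. Grip across the rim from above. Starts on a wrong burner.
- cap_medium: Middle-sized of three burner caps: dark enamelled round disc, 59 mm across, 12 mm high over all. The disc is 8 mm thick (4 to 12 mm above the origin); a lip 4 mm deep hangs below its rim all round (47 mm across inside). Origin: centre, at the lip's lower edge; z up. Grip across the rim from above. Starts on a wrong burner.
- cap_large: Largest of three burner caps: dark enamelled round disc, 70 mm across, 12 mm high over all. The disc is 8 mm thick (4 to 12 mm above the origin); a lip 4 mm deep hangs below its rim all round (58 mm across inside). Origin: centre, at the lip's lower edge; z up. Grip across the rim from above. Starts on a wrong burner.
- burner_small: Smallest burner, fixed: pale drip plate 100 mm across, 3 mm high; base ring 60 mm across to 12 mm; crown 28 mm across, its last 4 mm tapering to a flat top 24 mm across, 32 mm above the origin. Origin: centre, on the hob plate (70 mm above the counter); z up. Seated, its cap rests on the flat top, cap origin 28 mm above this one, lip round the crown with 4 mm play each way.
- burner_medium: Middle-sized burner, fixed: pale drip plate 120 mm across, 3 mm high; base ring 71 mm across to 12 mm; crown 39 mm across, its last 4 mm tapering to a flat top 35 mm across, 32 mm above the origin. Origin: centre, on the hob plate (70 mm above the counter); z up. Seated, its cap rests on the flat top, cap origin 28 mm above this one, lip round the crown with 4 mm play each way.
- burner_large: Largest burner, fixed: pale drip plate 140 mm across, 3 mm high; base ring 82 mm across to 12 mm; crown 50 mm across, its last 4 mm tapering to a flat top 46 mm across, 32 mm above the origin. Origin: centre, on the hob plate (70 mm above the counter); z up. Seated, its cap rests on the flat top, cap origin 28 mm above this one, lip round the crown with 4 mm play each way.
- cork_mat: Round cork mat, 144 mm across and 6 mm thick, fixed flat on the counter beside the hob, empty: a free place to rest a cap. Origin: centre of its underside, z = 0 at the counter.
- spoon_rest: White porcelain spoon rest on the counter: a round dish 112 mm across and 18 mm high with a flat tail that reaches 119 mm from the dish's centre towards its own -x; a bystander. Origin: under the centre of the dish.
- stick_lighter: Stick lighter lying on the hob's plate between the burners: black handle 22 mm wide and 22 mm high from 88 mm behind to 3 mm behind the origin, then a thin steel tube to 96 mm ahead, along its own x; a bystander. Origin: at its underside on the hob's plate, where handle and tube meet.
There are look-alikes about, which are no part of the job. Leave any blue, green or red look-alike of the cap_medium alone.

How it is judged:
By the outcome, as a careful person would: the job done as asked, in the order asked, and still so for the second after the job is handed in, with the robot touching nothing.
It also fails if it takes over 104 s, if anything falls off the work surface, if the arm or the gripper's body presses on something with over 40 N, if the wrist force passes 120 N, or if a joint passes its speed limit or range.

## Working session

There is one attempt and no reset: what is moved stays moved. The work goes in short steps, Python scripts to look and compute and a tool call to move; the robot and the scene stay as the last step left them, time stands still between calls to the robot, and variables do not carry over. Pictures are saved under pics/ and viewed, at most 14 in all, crops included, and the job is handed in when it is done.

Besides the shell and the picture viewer there is one more tool, called after ">>>" as name(argument=value, ...), one argument or row to a line, values as JSON. drive_tool: Moves the arm, as the interface text tells. Its arguments: {"type":"object","properties":{"commands":{"type":"array","items":{"type":"array","items":{"type":"array","items":{"type":"number"}}}},"gripper":{"type":"number"},"force":{"type":"number"}},"required":["commands"]}

```bash
mkdir -p pics; ls
python3 - <<'E'
from bench import manip, imaging
import cv2, numpy as np
s=manip.sense(); print({k:np.round(v,3) for k,v in s.items()})
for n in ["top","scene"]:
    d=imaging.get_image(n); cv2.imwrite(f"pics/{n}0.png",d["image"][:,:,::-1]); np.savez(f"pics/{n}0.npz",**d)
    print(n,d["camera_matrix"],d["R"],d["t"])
d=imaging.get_image("wrist"); print(d["T_tool_cam"],d["camera_matrix"])
E
```

```text
pics
{'time': np.float64(0.0), 'q': array([ 1.225,  0.592,  0.048,  1.61 , -0.033,  0.943, -0.034]), 'qvel': array([ 0.   ,  0.001, -0.001, -0.001,  0.001, -0.001, -0.001]), 'joint_efforts': array([-1.0000e-03, -5.4868e+01,  1.5470e+00, -1.9812e+01,  9.0000e-03,
        9.0000e-03, -0.0000e+00]), 'tool_pos': array([ 181.139, -701.132,  230.139]), 'orientation': array([ 0.992,  0.126, -0.   , -0.001]), 'ft_force': array([-0.388,  0.2  , -1.267]), 'ft_torque': array([-0.007, -0.005, -0.018]), 'finger_force': np.float64(0.0), 'gripper_width': np.float64(85.379)}
top [[450.36304893   0.         279.79231442]
 [  0.         450.36304893 206.83431506]
 [  0.           0.           1.        ]] [[-2.27502496e-02 -9.99740995e-01 -6.07659726e-04]
 [-9.89025460e-01  2.25951510e-02 -1.46007190e-01]
 [ 1.45983103e-01 -2.72070906e-03 -9.89283342e-01]] [  18.91613009  473.73654901 1322.51266711]
scene [[471.01093213   0.         282.72507177]
 [  0.         471.01093213 210.756386  ]
 [  0.           0.           1.        ]] [[ 0.59351295  0.80482075 -0.00243619]
 [ 0.66333942 -0.4908876  -0.56480986]
 [-0.45576659  0.33360594 -0.82521748]] [-280.03147169 -231.32813934 1409.11341854]
[[-4.51705180e-04 -9.65274021e-01 -2.61239086e-01  6.68492184e+01]
 [ 9.99999553e-01 -6.52957963e-04  6.83582165e-04  4.98842667e-01]
 [-8.30422246e-04 -2.61238660e-01  9.65273885e-01 -1.42276891e+02]
 [ 0.00000000e+00  0.00000000e+00  0.00000000e+00  1.00000000e+00]] [[325.1922621    0.         278.13537113]
 [  0.         325.1922621  208.49799238]
 [  0.           0.           1.        ]]
```

View pics/top0.png

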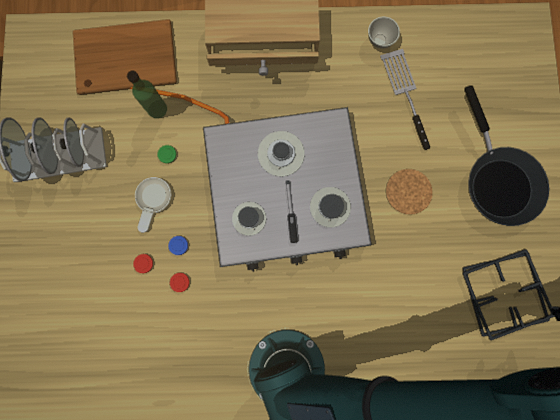

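View pics/scene0.png

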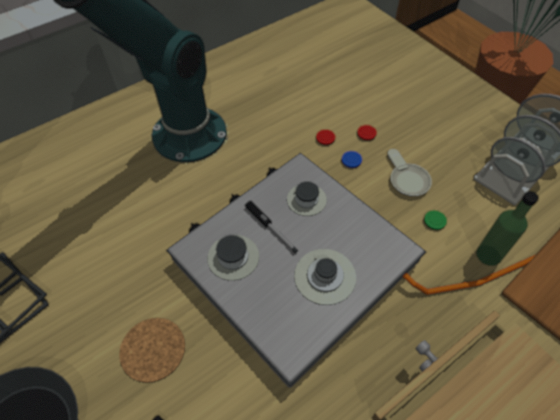

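The top view shows the large drip plate at (281,152) with the small cap on it. The small plate at (249,218) holds the medium cap, and the medium plate at (330,207) holds the large cap. The mat is at (409,191), the lighter lies between the burners, and the scene view agrees.

```bash
cat > h.py <<'E'
import numpy as np, cv2
from scipy.spatial.transform import Rotation as Ro
def ray(d,uv,z):
    K=np.array(d["camera_matrix"]);R=np.array(d["R"]);t=np.array(d["t"])
    v=np.c_[(np.atleast_2d(uv)-K[:2,2])/K[0,0],np.ones(len(np.atleast_2d(uv)))]@R
    c=-R.T@t; return (c+v*((z-c[2])/v[:,2])[:,None])[:,:2]
def wray(d,s,uv,z):
    K=d["camera_matrix"];T=d["T_tool_cam"];uv=np.atleast_2d(uv).astype(float)
    p=uv-K[:2,2];r=np.linalg.norm(p,axis=1);th=r/K[0,0]
    v=np.c_[p/np.maximum(r,1e-9)[:,None]*np.sin(th)[:,None],np.cos(th)]
    Rt=Ro.from_quat(s["orientation"]).as_matrix()
    c=Rt@T[:3,3]+s["tool_pos"]; w=v@(Rt@T[:3,:3]).T
    return (c+w*((z-c[2])/w[:,2])[:,None])[:,:2]
def circ(P):
    k=np.ones(len(P),bool)
    for _ in range(6):
        A=np.c_[2*P,np.ones(len(P))];x=np.linalg.lstsq(A[k],(P[k]**2).sum(1),rcond=None)[0]
        r=np.sqrt(x[2]+x[:2]@x[:2]);e=np.abs(np.linalg.norm(P-x[:2],axis=1)-r)
        k=e<max(1.5,2*np.median(e))
    return x[:2],2*r,k.mean()
E
python3 - <<'E'
from h import *
for n,c in [("top",dict(L=(281,152),S=(249,218),M=(330,207))),("scene",dict(L=(325,272),S=(307,194),M=(231,252)))]:
    d=dict(np.load(f"pics/{n}0.npz")); g=cv2.cvtColor(d["image"],cv2.COLOR_RGB2HSV).astype(int)
    for k,(u,v) in c.items():
        V=g[v-2:v+3,:,2].mean(0)[u-35:u+36:2]; print(n,k,V.astype(int)); print(g[v-2:v+3,:,1].mean(0)[u-35:u+36:2].astype(int))
    b=d["image"]
    cv2.imwrite(f"pics/{n}z.png",cv2.resize(b[100:280,200:380][:,:,::-1] if n=="top" else b[140:320,160:370][:,:,::-1],None,fx=3.3,fy=3.3,interpolation=cv2.INTER_CUBIC))
E
```

```text
top L [147 147 146 147 146 145 167 172 171 171 169 171 174 137  64  67  69  69
  69  68  68  64 105 107 139 165 167 167 167 153 149 149 148 147 146 147]
[ 8  6  6  6  6  8 18 19 19 20 21  5  4  4  9  6  7  7  4  6  6  6  6  4
  5 21 18 20 20 11  6  7  6  6  7  7]
top S [ 72 148 158 157 156 156 156 155 155 169 174 177 113  70  68  69  70  69
  69  69  67  68  75 102  97 162 132 152 150 150 149 150 150 150 150 151]
[45  7  7  8  8  7  7  6  8 12 18 15 15  7  4  5  8  5  7  6  5  7  6 19
 19 19 10  6  6  5  5  4  5  5  5  5]
top M [153 152 153 152 153 152 151 153 164 165 165 164 108  62  68  66  66  65
  64  65  65  66  64  66  68  98 153 168 139 146 144 144 143 145 124  78]
[ 5  6  5  5  6  6  5  4 20 20 18 21  4  8  8  5  5  8  5  8  7  4  8  8
  7 21 21 22  7  6  7  7  6  8  7 86]
scene L [118 120 118 139 141 141 142 142 127 133 144 121  79  57  50  50  53  53
  54  54  54  52  52  86 141 146 142 141 145 144 144 145 142 127 124 124]
[ 1  2 11 20 21 20 20 20 18  9  9  9  9 10 16 19 16 18 17 17 17 18 15 10
 12 11  9 16 17 18 17 16 13  3  2  2]
scene S [113 113 113 113 114 113 113 113 128 136 132  99  57  48  50  50  50  50
  51  50  50  50  51  87 138 141 135 121 118 119 120 120 120 119 119 118]
[ 2  1  1  1  2  1  1  2 15 20 19 18 10 18 16 18 17 16 19 20 17 17 19 15
 20 19 16  4  1  2  2  1  2  1  2  2]
scene M [114 113 113 114 114 115 122 132 132 129  83  51  51  51  51  50  50  51
  51  51  50  50  51  50  56 114 130 133 133 133 134 126 119 118 117 117]
[ 2  2  2  1  1  1 10 18 20 19 16 19 15 17 14 18 17 19 18 21 16 16 15 16
 15  9 14 19 21 20 19 14  2  2  0  1]
```

View pics/topz.png

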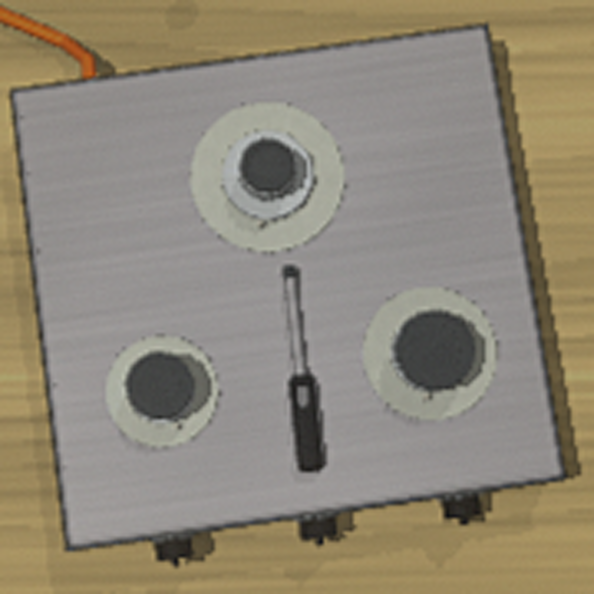

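The crop shows the three drip plates, yellowish-pale against the grey hob plate, with the dark caps roughly centred. The lighter points between them. Next I fit circles to the plate rims (z=73) and the cap tops.

Run:
```python
from h import *
def hull(m,uv,r):
    mm=np.zeros_like(m);u,v=uv;mm[v-r:v+r,u-r:u+r]=m[v-r:v+r,u-r:u+r]
    cs=cv2.findContours(mm,cv2.RETR_EXTERNAL,cv2.CHAIN_APPROX_NONE)[0]
    c=max(cs,key=cv2.contourArea); return cv2.convexHull(c) , c[:,0,:].astype(float)
for n,c in [("top",dict(L=(281,152),S=(249,218),M=(330,207))),("scene",dict(L=(325,272),S=(307,194),M=(231,252)))]:
    d=dict(np.load(f"pics/{n}0.npz")); g=cv2.cvtColor(cv2.GaussianBlur(d["image"],(3,3),0),cv2.COLOR_RGB2HSV)
    pl=((g[...,1]>=(13 if n=="top" else 8))&(g[...,2]>90)).astype(np.uint8)
    pl=cv2.morphologyEx(pl,cv2.MORPH_OPEN,np.ones((3,3),np.uint8))
    dk=(g[...,2]<(84 if n=="top" else 85)).astype(np.uint8)
    for k,uv in c.items():
        p=ray(d,hull(pl,uv,40)[1],73); x,D,f=circ(p); print(n,k,"plate",x.round(1),round(D,1),round(f,2))
        h=110 if k!="L" else 114
        p=ray(d,hull(dk,uv,24)[1],h); x,D,f=circ(p); print("   cap",x.round(1),round(D,1),round(f,2))
    if n=="top":
        cork=(g[...,1]>100).astype(np.uint8)*0
    m=((g[...,1].astype(int)>0)).astype(np.uint8)
d=dict(np.load("pics/top0.npz")); print("mat",ray(d,(409,191),6))
for p in [(289,182),(294,242)]: print("lighter ends",ray(d,p,80))
print("hob corners",ray(d,[(204,127),(349,108),(374,243),(220,265)],70))
```

```text
top L plate [630.6   2.1] 136.0 0.96
   cap [6.269e+02 1.000e-01] 44.1 0.8
top S plate [437.3  99.4] 96.0 0.82
   cap [437.1  97.6] 53.9 0.8
top M plate [ 466.  -138.9] 116.3 0.9
   cap [ 462.2 -139.4] 65.2 0.9
scene L plate [630.6   0.8] 139.8 0.93
   cap [634.3 -10.9] 59.7 0.8
scene S plate [381.2 149.8] 191.5 0.88
   cap [445.6  81.5] 78.5 0.82
scene M plate [ 466.8 -139.2] 120.0 0.58
   cap [ 471.2 -151.6] 85.1 0.83
mat [[ 518.66784956 -392.74012977]]
lighter ends [[540.44117823 -20.46784613]]
lighter ends [[364.12374703 -30.32858765]]
hob corners [[ 717.21796618  231.04477262]
 [ 766.95120754 -208.51120756]
 [ 356.61915313 -262.50663108]
 [ 303.4894104   184.22141768]]
```

Burners: L (631,2), S (437,99), M (466,-139). All are within reach and the fitted sizes match. I'll move over the small cap on the large burner and square the tool to world axes on the way.

>>> drive_tool(
  commands=[
    [[0.152,-0.142,0,0.253],[0.152,-0.142,0,0.253],[0.152,-0.142,0,0.253],[0.152,-0.142,0,0.253],[0.152,-0.142,0,0.253]],
  ],
)

```text
time: 0.65
tool_pos: [298.1, -519.3, 230.6]
orientation: [1.0, 0.005, 0.001, -0.003]
ft_force: [-0.1, 0.3, -1.2]
gripper_width: 85.0
finger_force: 0.0
```

>>> drive_tool(
  commands=[
    [[0.112,-0.176,0,0],[0.112,-0.176,0,0],[0.112,-0.176,0,0],[0.112,-0.176,0,0],[0.112,-0.176,0,0]],
  ],
)

```text
time: 1.15
tool_pos: [409.0, -344.3, 231.1]
orientation: [1.0, 0.005, 0.001, -0.002]
ft_force: [-0.8, 0.4, 0.0]
gripper_width: 85.3
finger_force: 0.0
```

>>> drive_tool(
  commands=[
    [[0.112,-0.176,0,0],[0.112,-0.176,0,0],[0.112,-0.176,0,0],[0.112,-0.176,0,0],[0.112,-0.176,0,0]],
  ],
)

```text
time: 1.65
tool_pos: [521.1, -168.4, 231.5]
orientation: [1.0, 0.005, 0.002, -0.001]
ft_force: [0.4, 0.1, 0.5]
gripper_width: 85.2
finger_force: 0.0
```

>>> drive_tool(
  commands=[
    [[0.112,-0.176,0,0],[0.112,-0.176,0,0],[0.112,-0.176,0,0],[0.112,-0.176,0,0],[0.112,-0.176,0,0]],
  ],
)

```text
time: 2.15
tool_pos: [632.6, 8.4, 231.3]
orientation: [1.0, 0.004, 0.002, -0.002]
ft_force: [0.2, 0.6, 0.7]
gripper_width: 85.3
finger_force: 0.0
```

```bash
cat >> h.py <<'E'
def snap(n):
    from bench import manip,imaging
    s=manip.sense(); d=imaging.get_image("wrist"); cv2.imwrite(f"pics/{n}.png",d["image"][:,:,::-1]); np.savez(f"pics/{n}.npz",**d)
    R=Ro.from_quat(s["orientation"]).as_matrix()
    print("t",s["time"],"tcp",s["tool_pos"].round(1),"xaxis",R[:,0].round(4),"zaxis",R[:,2].round(4),"w",s["gripper_width"].round(1),"F",s["ft_force"].round(1))
    return s,d
def proj(d,s,X):
    T=d["T_tool_cam"];K=d["camera_matrix"]
    Rt=Ro.from_quat(s["orientation"]).as_matrix()
    p=(Rt.T@(np.array(X,float)-s["tool_pos"])-T[:3,3])@T[:3,:3]
    th=np.arctan2(np.hypot(*p[:2]),p[2]); return K[:2,2]+p[:2]/np.hypot(*p[:2])*th*K[0,0]
E
python3 - <<'E'
from h import *
s,d=snap("w1"); print(proj(d,s,(627,0,114)),proj(d,s,(631,2,73)))
E
```

```text
Traceback (most recent call last):
  File "h.py", line 25, in snap
    print("t",s["time"],"tcp",s["tool_pos"].round(1),"xaxis",R[:,0].round(4),"zaxis",R[:,2].round(4),"w",s["gripper_width"].round(1),"F",s["ft_force"].round(1))
                                                                                                         ^^^^^^^^^^^^^^^^^^^^^^^^
AttributeError: 'float' object has no attribute 'round'
```

View pics/w1.png

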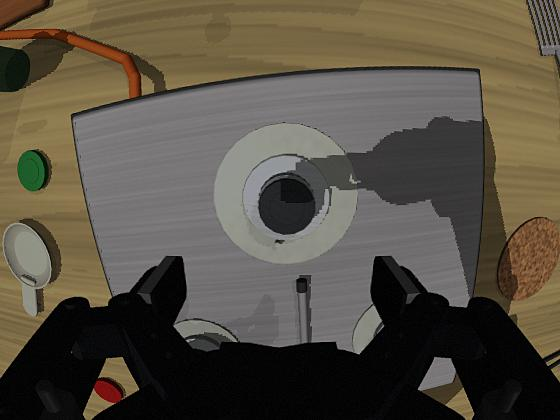

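The wrist view shows the small cap at about (287,206) on the large crown, and the drip plate around (286,193). A shadow falls to the right.

```bash
sed -i 's/s\["gripper_width"\].round(1)/round(float(s["gripper_width"]),1)/' h.py
cat >> h.py <<'E'
def fitc(d,s,uv,z,r,mask):
    m=np.zeros(mask.shape,np.uint8);cv2.circle(m,tuple(map(int,uv)),r,1,-1);m&=mask.astype(np.uint8)
    m=cv2.morphologyEx(m,cv2.MORPH_OPEN,np.ones((3,3),np.uint8))
    c=max(cv2.findContours(m,cv2.RETR_EXTERNAL,cv2.CHAIN_APPROX_NONE)[0],key=cv2.contourArea)[:,0,:]
    x,D,f=circ(wray(d,s,c,z)); return x.round(1),round(D,1),round(f,2)
E
python3 - <<'E'
from h import *
s,d=snap("w1"); print(proj(d,s,(627,0,114)),proj(d,s,(631,2,73)))
h=cv2.cvtColor(d["image"],cv2.COLOR_RGB2HSV); print(h[206,240:330:3,2]); print(h[193,200:370:6,1]);print(h[193,200:370:6,2])
for th in (60,70,80): print("cap",fitc(d,s,(287,206),114,36,h[...,2]<th))
print("plate",fitc(d,s,(286,193),73,80,(h[...,1]>=13)&(h[...,2]>70)))
E
```

```text
t 2.2 tcp [631.7   6.5 231. ] xaxis [1.     0.0066 0.002 ] zaxis [ 0.002   0.0026 -1.    ] w 85.5 F [0.8 0.1 0.8]
[285.75639698 210.59005224] [282.79635014 195.00786624]
[142 155 155 158 141 121  39  41  37  37  42  42  40  41  40  38  39  39
  39  39  40  37  36  38  32  80  74 158 153 136]
[ 9  6 11 10 10 12 15 12 13 11 19 13 13 20 24 27 26  0  0  7  7  5 16 18
 16 20  2  9  8]
[115 118 144 151 151 151 150 155 157 157  27  39  39  39  21  19  20  19
  15  73  72 151 141 145 145 143 112 117 121]
cap (array([631.6,   0.9]), np.float64(47.0), np.float64(0.88))
cap (array([631.6,   0.8]), np.float64(47.2), np.float64(0.82))
cap (array([633.1,  -1.7]), np.float64(51.6), np.float64(0.8))
plate (array([629.8,  -1.3]), np.float64(116.1), np.float64(1.0))
```

The cap fit is (631.6, 0.9), 47 mm across, which matches. I'll descend with the tips about 2 mm above the lip edge and grip.

>>> drive_tool(
  commands=[
    [[0,0.0055,0.05,0],[0,0.0055,0.1,0],[0,0.0055,0.122,0],[0,0.0055,0.13,0],[0,0.0055,0.13,0]],
  ],
)

```text
time: 2.75
tool_pos: [627.9, -6.8, 100.5]
orientation: [1.0, -0.002, -0.001, 0.001]
ft_force: [-0.1, 0.7, -0.2]
gripper_width: 85.4
finger_force: 0.0
```

>>> drive_tool(
  commands=[
    [[0,0,0,0],[0,0,0,0],[0,0,0,0],[0,0,0,0],[0,0,0,0]],
  ],
  gripper=0.04,
  force=50,
)

```text
time: 3.25
tool_pos: [630.6, -4.0, 103.6]
orientation: [1.0, 0.0, 0.002, -0.0]
ft_force: [-1.0, -0.2, 5.6]
gripper_width: 45.8
finger_force: 50.2
```

>>> drive_tool(
  commands=[
    [[0,0,0,0],[0,0,0,0],[0,0,0,0]],
  ],
)

```text
time: 3.55
tool_pos: [630.5, -4.0, 103.5]
orientation: [1.0, 0.0, 0.002, 0.0]
ft_force: [-0.7, 0.4, 6.6]
gripper_width: 45.4
finger_force: 50.2
```

Run:
```python
from h import *
s,d=snap("w2")
i=d["image"][100:420,110:450,::-1]; cv2.imwrite("pics/w2c.png",cv2.resize(i,None,fx=1.7,fy=1.7,interpolation=cv2.INTER_CUBIC))
```

```text
t 3.55 tcp [630.5  -4.  103.5] xaxis [1.     0.     0.0036] zaxis [ 0.0036 -0.     -1.    ] w 45.4 F [-0.7  0.4  6.6]
```

View pics/w2c.png

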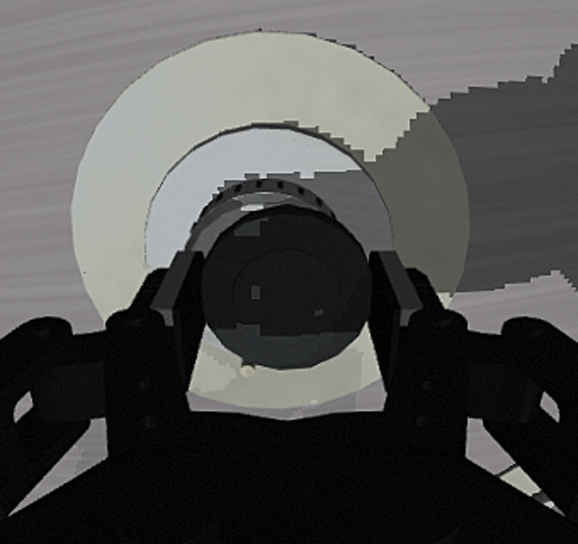

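The small cap is held level between the pads. I'll lift it and carry it to the mat.

>>> drive_tool(
  commands=[
    [[0,0,-0.02,0],[0,0,-0.06,0],[-0.006,0.022,-0.07,0],[-0.02,0.07,-0.07,0],[-0.034,0.118,-0.07,0]],
  ],
)

```text
time: 4.1
tool_pos: [596.0, -121.9, 173.1]
orientation: [1.0, 0.002, 0.002, 0.0]
ft_force: [0.5, -0.7, -1.1]
gripper_width: 45.5
finger_force: 51.5
```

>>> drive_tool(
  commands=[
    [[-0.013,0.046,0,0],[-0.026,0.092,0,0],[-0.039,0.138,0,0],[-0.052,0.184,0,0],[-0.066,0.23,0,0]],
  ],
)

```text
time: 4.6
tool_pos: [528.7, -353.8, 172.3]
orientation: [1.0, 0.0, 0.001, 0.0]
ft_force: [0.5, 0.3, -0.7]
gripper_width: 45.2
finger_force: 51.5
```

>>> drive_tool(
  commands=[
    [[-0.012,0.041,0,0],[-0.012,0.041,0.04,0],[-0.012,0.041,0.08,0],[-0.012,0.041,0.1,0],[-0.012,0.041,0.1,0]],
  ],
)

```text
time: 5.1
tool_pos: [514.9, -391.5, 68.7]
orientation: [1.0, 0.0, -0.002, -0.002]
ft_force: [-1.2, 1.5, -0.6]
gripper_width: 45.5
finger_force: 51.5
```

>>> drive_tool(
  commands=[
    [[0,0,0,0],[0,0,0,0],[0,0,0,0]],
  ],
)

```text
time: 5.4
tool_pos: [518.2, -393.7, 73.3]
orientation: [1.0, -0.0, 0.001, 0.001]
ft_force: [0.0, -0.1, -0.7]
gripper_width: 45.5
finger_force: 51.5
```

Run:
```python
from h import *
s,d=snap("w3")
cv2.imwrite("pics/w3c.png",d["image"][:,:,::-1])
```

```text
t 5.4 tcp [ 518.2 -393.7   73.3] xaxis [1.     0.     0.0028] zaxis [ 0.0028 -0.002  -1.    ] w 45.5 F [ 0.  -0.1 -0.7]
```

View pics/w3c.png

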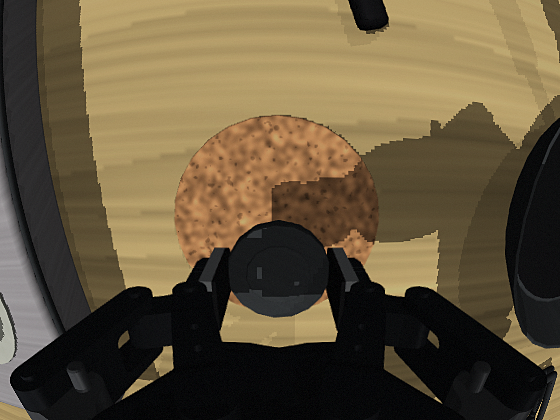

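The mat is under the cap: mat centre near (277,205), cap at (279,269), and the offset is parallax. I'll lower it gently.

>>> drive_tool(
  commands=[
    [[0,0,0.035,0],[0,0,0.05,0],[0,0,0.058,0],[0,0,0.06,0],[0,0,0.06,0]],
  ],
)

```text
time: 5.95
tool_pos: [517.2, -393.2, 11.5]
orientation: [1.0, -0.0, 0.0, 0.0]
ft_force: [0.1, 0.3, -0.1]
gripper_width: 45.3
finger_force: 51.5
```

>>> drive_tool(
  commands=[
    [[0,0,0.0015,0],[0,0,0.003,0],[0,0,0.003,0],[0,0,0.003,0]],
  ],
)

```text
time: 6.35
tool_pos: [517.1, -393.1, 8.6]
orientation: [1.0, -0.0, 0.0, 0.0]
ft_force: [-0.1, -0.4, -1.0]
gripper_width: 45.7
finger_force: 51.5
```

>>> drive_tool(
  commands=[
    [[0,0,0.001,0],[0,0,0.002,0],[0,0,0.002,0]],
  ],
)

```text
time: 6.65
tool_pos: [517.2, -393.1, 7.6]
orientation: [1.0, -0.0, 0.0, 0.0]
ft_force: [-0.6, 1.9, 7.7]
gripper_width: 45.6
finger_force: 52.3
```

Contact felt. I'll open and rise, then go to the large cap at (462,-139).

>>> drive_tool(
  commands=[
    [[0,0,0,0],[0,0,0,0],[0,0,0,0],[0,0,0,0]],
  ],
  gripper=0.0854,
)

```text
time: 7.05
tool_pos: [516.9, -393.0, 6.1]
orientation: [1.0, -0.0, -0.0, -0.0]
ft_force: [0.5, 0.2, -0.6]
gripper_width: 85.8
finger_force: 0.0
```

>>> drive_tool(
  commands=[
    [[0,0,-0.03,0],[0,0,-0.08,0],[0,0,-0.13,0],[0,0,-0.18,0],[0,0,-0.22,0]],
  ],
)

```text
time: 7.55
tool_pos: [517.4, -393.4, 229.4]
orientation: [1.0, -0.0, 0.001, 0.001]
ft_force: [0.7, -1.2, 0.4]
gripper_width: 85.2
finger_force: 0.0
```

>>> drive_tool(
  commands=[
    [[-0.011,-0.048,0,0],[-0.022,-0.096,0,0],[-0.033,-0.144,0,0],[-0.044,-0.192,0,0],[-0.053,-0.235,0,0]],
  ],
)

```text
time: 8.05
tool_pos: [462.9, -155.6, 226.3]
orientation: [1.0, 0.0, -0.0, -0.0]
ft_force: [1.3, 0.3, 0.7]
gripper_width: 85.8
finger_force: 0.0
```

>>> drive_tool(
  commands=[
    [[-0.002,-0.019,0,0],[-0.002,-0.019,0,0],[-0.002,-0.019,0,0],[-0.002,-0.019,0,0],[-0.002,-0.019,0,0]],
  ],
)

```text
time: 8.55
tool_pos: [462.3, -140.7, 226.2]
orientation: [1.0, -0.002, 0.0, 0.0]
ft_force: [-0.7, -0.5, -0.3]
gripper_width: 85.5
finger_force: 0.0
```

Run:
```python
from h import *
s,d=snap("w4"); print(proj(d,s,(462,-139,110)),proj(d,s,(517,-393,18)))
```

```text
t 8.55 tcp [ 462.3 -140.7  226.2] xaxis [ 1.e+00 -3.e-03  2.e-04] zaxis [ 2.e-04 -6.e-04 -1.e+00] w 85.5 F [-0.7 -0.5 -0.3]
[275.47957335 205.35924937] [481.94034813 143.18304922]
```

View pics/w4.png

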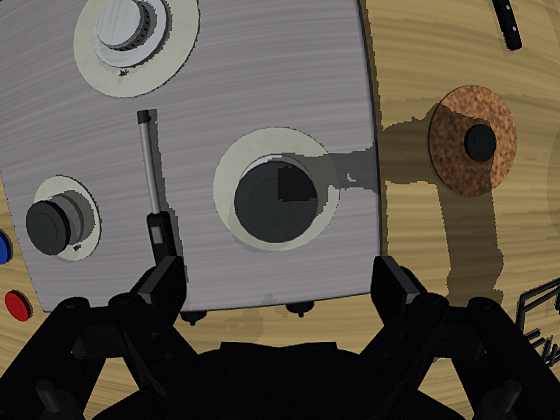

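The small cap rests on the mat at (480,143). The large cap is at (276,202), the medium cap at (48,228), and the large crown is bare at (122,23).

Run:
```python
from h import *
d=dict(np.load("pics/w4.npz")); s=dict(tool_pos=np.array([462.3,-140.7,226.2]),orientation=Ro.from_matrix(np.array([[1,-.003,0],[-.003,-1,0],[0,0,-1]]).T).as_quat())
h=cv2.cvtColor(d["image"],cv2.COLOR_RGB2HSV)
for th in (50,62,75): print("large cap",fitc(d,s,(276,202),110,50,h[...,2]<th), "med cap",fitc(d,s,(46,228),110,32,h[...,2]<th), "small", fitc(d,s,(480,143),18,28,h[...,2]<th))
g=d["image"].astype(int); sat=g[...,0]-g[...,2]
print(sat[80,70:200:5],sat[219,20:110:4])
for th in (10,14): print("plates S",fitc(d,s,(66,219),73,60,(sat>th)&(h[...,2]>60)&(np.arange(560)<108)&(np.arange(420)[:,None]<268)),"M",fitc(d,s,(276,188),73,80,(sat>th)&(h[...,2]>50)&(np.arange(560)<350)))
```

```text
large cap (array([ 464.4, -139. ]), np.float64(68.1), np.float64(1.0)) med cap (array([440.5,  94.5]), np.float64(62.1), np.float64(0.76)) small (array([ 517.1, -389.8]), np.float64(49.4), np.float64(0.94))
large cap (array([ 464.3, -139.1]), np.float64(68.3), np.float64(1.0)) med cap (array([440.5,  94.4]), np.float64(62.4), np.float64(0.77)) small (array([ 517.1, -389.5]), np.float64(50.4), np.float64(0.71))
large cap (array([ 464.3, -139.4]), np.float64(68.7), np.float64(1.0)) med cap (array([435.7,  91.5]), np.float64(67.9), np.float64(0.75)) small (array([ 515.2, -382. ]), np.float64(64.6), np.float64(0.72))
[ 2  0  0  5  9  9 10  8  7  9  9  5  8  8  6  6  8  8  5  7  3  2  2  1
 -1  0] [ 1  3 -3 -4 -2 -3 -4 -3 -3 -5 -4 -4 -1  0 -3 -1  5  5  2 10 -2  0  1]Traceback (most recent call last):
  File "<stdin>", line 7, in <module>
  File "h.py", line 35, in fitc
    c=max(cv2.findContours(m,cv2.RETR_EXTERNAL,cv2.CHAIN_APPROX_NONE)[0],key=cv2.contourArea)[:,0,:]
      ~~~^^^^^^^^^^^^^^^^^^^^^^^^^^^^^^^^^^^^^^^^^^^^^^^^^^^^^^^^^^^^^^^^^^^^^^^^^^^^^^^^^^^^
ValueError: max() iterable argument is empty
```

>>> drive_tool(
  commands=[
    [[0.002,0,0.05,0],[0.002,0,0.08,0],[0.002,0,0.096,0],[0.002,0,0.096,0],[0.002,0,0.096,0]],
  ],
)

```text
time: 9.1
tool_pos: [464.3, -139.7, 130.3]
orientation: [1.0, -0.001, -0.0, 0.0]
ft_force: [0.1, 0.5, -0.4]
gripper_width: 85.6
finger_force: 0.0
```

>>> drive_tool(
  commands=[
    [[0,0,0,0],[0,0,0,0]],
  ],
)

```text
time: 9.3
tool_pos: [465.0, -139.3, 131.4]
orientation: [1.0, -0.0, 0.001, 0.0]
ft_force: [-0.3, -0.6, -0.1]
gripper_width: 85.6
finger_force: 0.0
```

Run:
```python
from h import *
s,d=snap("w5")
h=cv2.cvtColor(d["image"],cv2.COLOR_RGB2HSV); p=proj(d,s,(464.3,-139.2,110)); print(p)
for th in (50,62): print("large cap",fitc(d,s,p,110,75,h[...,2]<th))
cv2.imwrite("pics/w5c.png",d["image"][:,:,::-1])
```

```text
t 9.3 tcp [ 465.  -139.3  131.4] xaxis [ 1.0e+00 -5.0e-04  2.4e-03] zaxis [ 2.4e-03 -6.0e-04 -1.0e+00] w 85.6 F [-0.3 -0.6 -0.1]
[277.15562736 250.08203524]
large cap (array([ 464.5, -139.1]), np.float64(67.9), np.float64(0.75))
large cap (array([ 464.6, -139. ]), np.float64(68.6), np.float64(1.0))
```

View pics/w5c.png

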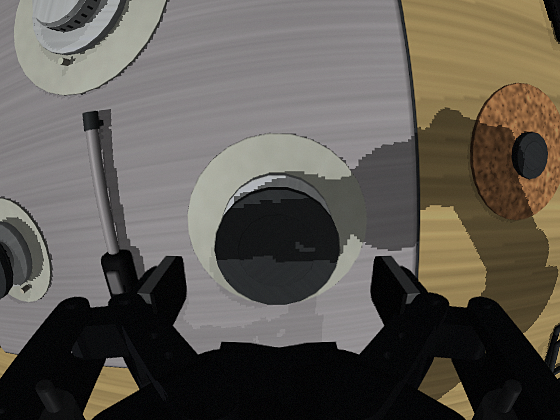

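The large cap at (277,246) lies midway between the pads. I'll lower and grip.

>>> drive_tool(
  commands=[
    [[0,0,0.02,0],[0,0,0.035,0],[0,0,0.043,0],[0,0,0.043,0],[0,0,0.043,0]],
  ],
)

```text
time: 9.85
tool_pos: [464.4, -139.0, 87.7]
orientation: [1.0, -0.0, 0.0, 0.0]
ft_force: [-0.1, 0.9, -0.4]
gripper_width: 85.5
finger_force: 0.0
```

>>> drive_tool(
  commands=[
    [[0,0,0,0],[0,0,0,0],[0,0,0,0],[0,0,0,0],[0,0,0,0]],
  ],
  gripper=0.06,
  force=50,
)

```text
time: 10.35
tool_pos: [464.6, -139.2, 88.5]
orientation: [1.0, -0.0, 0.001, 0.0]
ft_force: [-1.4, 0.3, 7.0]
gripper_width: 67.5
finger_force: 54.2
```

>>> drive_tool(
  commands=[
    [[0,0,-0.01,0],[0,0,-0.02,0],[0,0,-0.05,0],[0,0,-0.08,0],[0,0,-0.08,0]],
  ],
)

```text
time: 10.85
tool_pos: [466.7, -139.7, 171.3]
orientation: [1.0, -0.0, 0.004, 0.001]
ft_force: [0.9, 1.2, -2.3]
gripper_width: 68.0
finger_force: 57.4
```

Run:
```python
from h import *
s,d=snap("w6")
h=cv2.cvtColor(d["image"],cv2.COLOR_RGB2HSV); t=s["tool_pos"]; z=t[2]+110-88.5; p=proj(d,s,(t[0],t[1],z)); print(p)
for th in (50,62): print("large cap in hand",fitc(d,s,p,z,95,(h[...,2]<th)&(np.arange(420)[:,None]<330)))
cv2.imwrite("pics/w6c.png",d["image"][:,:,::-1])
```

```text
t 10.85 tcp [ 466.7 -139.7  171.3] xaxis [ 1.0e+00 -5.0e-04  8.3e-03] zaxis [ 0.0083 -0.0018 -1.    ] w 68.0 F [ 0.9  1.2 -2.3]
[277.35232139 286.84926233]
large cap in hand (array([ 459.1, -139.6]), np.float64(81.9), np.float64(0.59))
large cap in hand (array([ 460.3, -139.5]), np.float64(80.8), np.float64(0.65))
```

View pics/w6c.png

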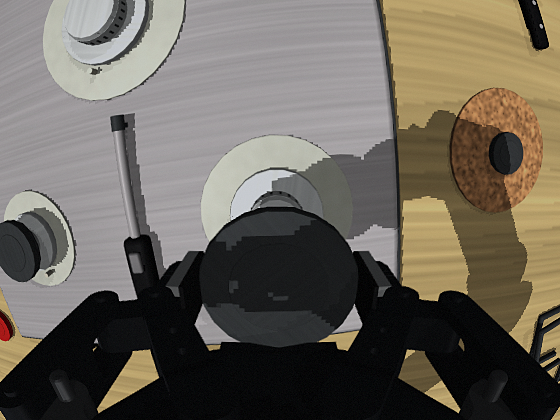

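The large cap is in hand and level at (278,277), and the medium crown is exposed. I'll go to just short of the large burner to sight its bare crown.

>>> drive_tool(
  commands=[
    [[0.025,-0.038,0,0],[0.05,-0.076,0,0],[0.075,-0.114,0,0],[0.094,-0.14,0,0],[0.094,-0.14,0,0]],
  ],
)

```text
time: 11.4
tool_pos: [561.0, 7.5, 166.6]
orientation: [1.0, 0.004, 0.001, -0.002]
ft_force: [-0.1, 0.0, -2.6]
gripper_width: 67.9
finger_force: 57.3
```

>>> drive_tool(
  commands=[
    [[0,0,0,0],[0,0,0,0],[0,0,0,0],[0,0,0,0]],
  ],
)

```text
time: 11.8
tool_pos: [557.3, -0.4, 167.1]
orientation: [1.0, -0.001, -0.0, 0.0]
ft_force: [-0.2, 0.1, -2.8]
gripper_width: 67.7
finger_force: 57.3
```

Run:
```python
from h import *
s,d=snap("w7"); t=s["tool_pos"]
print("burner pred px",proj(d,s,(630.6,1.5,102)),proj(d,s,(630.6,1.5,73)))
h=cv2.cvtColor(d["image"],cv2.COLOR_RGB2HSV)
z=t[2]+21.5
print("cap edge pred",[proj(d,s,(t[0]+a,t[1]+b,z)).round(0) for a,b in ((35,0),(25,25),(25,-25))])
cv2.imwrite("pics/w7c.png",d["image"][:,:,::-1])
```

```text
t 11.8 tcp [ 5.573e+02 -4.000e-01  1.671e+02] xaxis [ 1.0e+00 -2.3e-03 -9.0e-04] zaxis [-9.e-04 -5.e-04 -1.e+00] w 67.7 F [-0.2  0.1 -2.8]
burner pred px [274.09675724 112.52469888] [274.54740726 113.7241702 ]
cap edge pred [array([277., 207.]), array([214., 231.]), array([340., 231.])]
```

View pics/w7c.png

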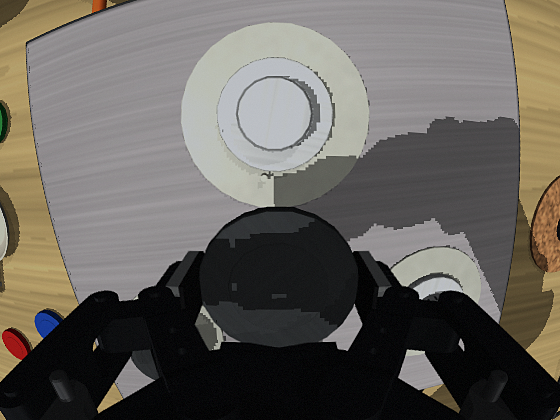

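The crown top ring is at (274,113), exactly as predicted for (630.6,1.5), and the cap edge matches its predicted position too. I'll move over and stop above it.

>>> drive_tool(
  commands=[
    [[0.035,-0.002,0,0],[0.073,-0.002,0,0],[0.073,-0.002,0.03,0],[0.073,-0.002,0.055,0],[0.073,-0.002,0.06,0]],
  ],
)

```text
time: 12.35
tool_pos: [628.5, 2.3, 104.4]
orientation: [1.0, -0.0, -0.003, 0.0]
ft_force: [-2.1, -0.4, -2.6]
gripper_width: 67.8
finger_force: 57.3
```

>>> drive_tool(
  commands=[
    [[0,0,0,0],[0,0,0,0],[0,0,0,0],[0,0,0,0]],
  ],
)

```text
time: 12.75
tool_pos: [631.8, 3.0, 108.6]
orientation: [1.0, -0.0, 0.001, -0.0]
ft_force: [0.9, 0.7, -2.3]
gripper_width: 68.1
finger_force: 57.3
```

>>> drive_tool(
  commands=[
    [[-0.001,0.0015,0,0],[-0.001,0.0015,0.008,0],[-0.001,0.0015,0.013,0],[-0.001,0.0015,0.015,0],[-0.001,0.0015,0.015,0]],
  ],
)

```text
time: 13.25
tool_pos: [629.6, 1.5, 91.5]
orientation: [1.0, -0.0, -0.001, 0.0]
ft_force: [0.0, -0.2, -1.2]
gripper_width: 67.8
finger_force: 57.3
```

>>> drive_tool(
  commands=[
    [[0,0,0.001,0],[0,0,0.002,0],[0,0,0.003,0],[0,0,0.003,0]],
  ],
)

```text
time: 13.65
tool_pos: [630.0, 1.5, 89.2]
orientation: [1.0, -0.0, -0.0, 0.0]
ft_force: [-0.1, 0.5, -2.7]
gripper_width: 67.6
finger_force: 57.3
```

>>> drive_tool(
  commands=[
    [[0,0,0.001,0],[0,0,0.0015,0],[0,0,0.0015,0]],
  ],
)

```text
time: 13.95
tool_pos: [630.2, 1.5, 88.7]
orientation: [1.0, -0.0, 0.0, -0.0]
ft_force: [-2.2, 0.2, 5.3]
gripper_width: 68.1
finger_force: 58.0
```

Contact came at TCP 88.7, the seated height; riding on the lip would have read about 92. I'll release and rise.

>>> drive_tool(
  commands=[
    [[0,0,0,0],[0,0,0,0],[0,0,0,0],[0,0,0,0]],
  ],
  gripper=0.0854,
)

```text
time: 14.35
tool_pos: [630.2, 1.5, 87.7]
orientation: [1.0, -0.0, 0.0, 0.0]
ft_force: [-0.7, -0.8, -0.4]
gripper_width: 85.4
finger_force: 0.0
```

>>> drive_tool(
  commands=[
    [[0,0,-0.02,0],[0,0,-0.06,0],[0,0,-0.11,0],[-0.04,-0.02,-0.13,0],[-0.08,-0.04,-0.13,0]],
  ],
)

```text
time: 14.85
tool_pos: [553.1, 41.7, 221.6]
orientation: [1.0, -0.001, 0.005, -0.001]
ft_force: [-0.3, 0.9, -0.7]
gripper_width: 85.3
finger_force: 0.0
```

>>> drive_tool(
  commands=[
    [[-0.04,-0.02,0,0],[-0.08,-0.04,0,0],[-0.112,-0.056,0,0],[-0.112,-0.056,0,0],[-0.112,-0.056,0,0]],
  ],
)

```text
time: 15.35
tool_pos: [437.9, 97.9, 218.1]
orientation: [1.0, 0.001, 0.0, -0.0]
ft_force: [1.1, 0.3, 0.4]
gripper_width: 85.5
finger_force: 0.0
```

>>> drive_tool(
  commands=[
    [[0,0,0,0],[0,0,0,0],[0,0,0,0],[0,0,0,0]],
  ],
)

```text
time: 15.75
tool_pos: [438.7, 97.2, 217.7]
orientation: [1.0, -0.001, -0.0, 0.0]
ft_force: [-0.6, -0.4, -0.5]
gripper_width: 85.3
finger_force: 0.0
```

Run:
```python
from h import *
s,d=snap("w8"); t=s["tool_pos"]
h=cv2.cvtColor(d["image"],cv2.COLOR_RGB2HSV)
p=proj(d,s,(438,97,110)); q=proj(d,s,(630.5,1.5,110)); print(p,q)
for th in (50,62,75): print("med",fitc(d,s,p,110,50,h[...,2]<th),"large",fitc(d,s,q,110,45,h[...,2]<th))
```

```text
t 15.75 tcp [438.7  97.2 217.7] xaxis [ 1.     -0.0013 -0.    ] zaxis [-0. -0. -1.] w 85.3 F [-0.6 -0.4 -0.5]
[277.78856666 208.54234149] [394.25082083 -19.07609005]
med (array([439.1,  99. ]), np.float64(57.1), np.float64(0.94)) large (array([625.2,   3.2]), np.float64(66.4), np.float64(0.57))
med (array([439.2,  99. ]), np.float64(57.4), np.float64(1.0)) large (array([624.4,   3.2]), np.float64(65.4), np.float64(0.59))
med (array([439.1,  98.8]), np.float64(57.8), np.float64(1.0)) large (array([620.1,   4. ]), np.float64(59.9), np.float64(0.62))
```

View pics/w8.png

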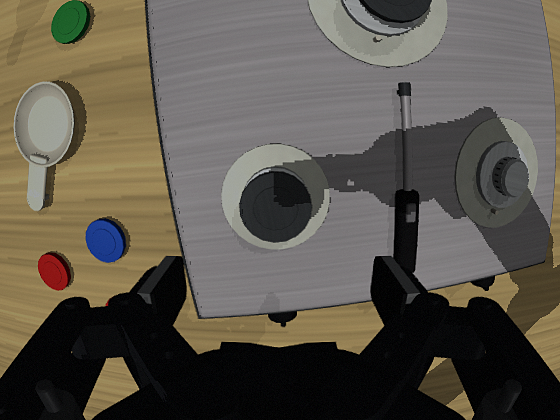

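The medium cap at (275,207) fits (439.1, 99.0), 57.4 mm across, as expected. I'll descend and grip.

>>> drive_tool(
  commands=[
    [[0.0005,-0.002,0.04,0],[0.0005,-0.002,0.07,0],[0.0005,-0.002,0.085,0],[0.0005,-0.002,0.085,0],[0.0005,-0.002,0.085,0]],
  ],
)

```text
time: 16.3
tool_pos: [438.9, 99.5, 132.9]
orientation: [1.0, -0.0, -0.0, 0.0]
ft_force: [1.2, 0.1, 0.8]
gripper_width: 85.5
finger_force: 0.0
```

>>> drive_tool(
  commands=[
    [[0,0,0.015,0],[0,0,0.03,0],[0,0,0.041,0],[0,0,0.042,0],[0,0,0.042,0]],
  ],
)

```text
time: 16.8
tool_pos: [438.9, 99.6, 91.2]
orientation: [1.0, -0.0, 0.0, -0.0]
ft_force: [0.3, 0.2, 0.0]
gripper_width: 85.5
finger_force: 0.0
```

>>> drive_tool(
  commands=[
    [[0,0,0,0],[0,0,0,0],[0,0,0,0],[0,0,0,0],[0,0,0,0]],
  ],
  gripper=0.05,
  force=50,
)

```text
time: 17.3
tool_pos: [439.0, 99.6, 91.9]
orientation: [1.0, -0.0, 0.001, -0.0]
ft_force: [-0.7, 0.3, 8.7]
gripper_width: 56.9
finger_force: 51.2
```

>>> drive_tool(
  commands=[
    [[0,0,-0.01,0],[0,0,-0.04,0],[0,0,-0.075,0],[0,0.045,-0.075,0],[0,0.09,-0.075,0]],
  ],
)

```text
time: 17.8
tool_pos: [440.0, 10.1, 167.8]
orientation: [1.0, 0.002, 0.002, -0.0]
ft_force: [1.3, -0.4, -1.2]
gripper_width: 56.8
finger_force: 53.8
```

>>> drive_tool(
  commands=[
    [[0,0.04,0,0],[0,0.07,0,0],[0,0.07,0,0],[0,0.07,0,0],[0,0.07,0,0]],
  ],
)

```text
time: 18.3
tool_pos: [438.6, -59.3, 166.0]
orientation: [1.0, 0.001, 0.0, -0.0]
ft_force: [0.2, 0.1, -1.3]
gripper_width: 56.7
finger_force: 53.7
```

>>> drive_tool(
  commands=[
    [[0,0,0,0],[0,0,0,0],[0,0,0,0]],
  ],
)

```text
time: 18.6
tool_pos: [438.6, -59.6, 165.8]
orientation: [1.0, 0.001, -0.0, -0.0]
ft_force: [0.0, 0.4, -0.6]
gripper_width: 56.6
finger_force: 53.7
```

Run:
```python
from h import *
s,d=snap("w9"); t=s["tool_pos"]
print("M pred",proj(d,s,(466.2,-139,102)),proj(d,s,(466.2,-139,73)), "S",proj(d,s,(437.3,99.4,102)))
z=t[2]+18; print("cap edge pred",[proj(d,s,(t[0]+a,t[1]+b,z)).round(0) for a,b in ((29.5,0),)])
m=proj(d,s,(466.2,-139,102)).astype(int)
c=cv2.resize(d["image"][max(0,m[1]-110):m[1]+130,200:560,::-1],None,fx=2,fy=2,interpolation=cv2.INTER_CUBIC); print("crop origin",200,max(0,m[1]-110)); cv2.imwrite("pics/w9c.png",c)
```

```text
t 18.6 tcp [438.6 -59.6 165.8] xaxis [ 1.0e+00  1.6e-03 -1.0e-04] zaxis [-1.e-04  2.e-04 -1.e+00] w 56.6 F [ 0.   0.4 -0.6]
M pred [395.31626328 185.15131177] [382.33106495 177.74184466] S [ 71.93188981 223.91537111]
cap edge pred [array([277., 218.])]
crop origin 200 75
```

View pics/w9c.png

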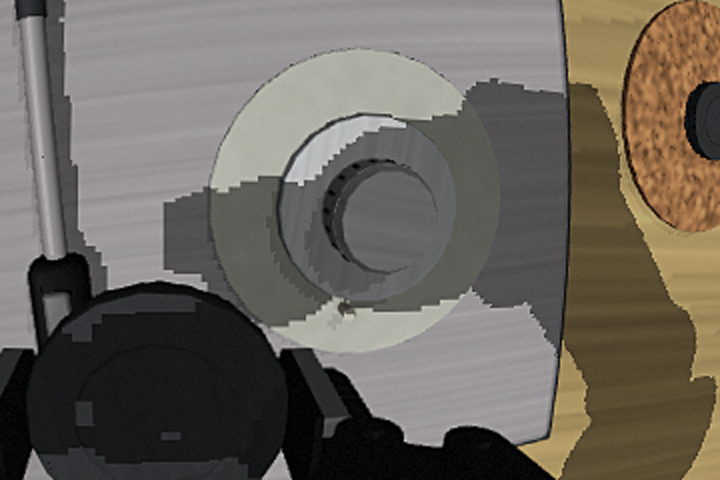

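The crown's flat top is at (394.5,184.5) in the full image against a prediction of (395,185), so M = (466,-139) is confirmed. I'll place the cap.

>>> drive_tool(
  commands=[
    [[0.0135,0.04,0,0],[0.0275,0.0795,0,0],[0.0275,0.0795,0.02,0],[0.0275,0.0795,0.045,0],[0.0275,0.0795,0.055,0]],
  ],
)

```text
time: 19.15
tool_pos: [465.0, -139.9, 109.1]
orientation: [1.0, -0.0, -0.002, -0.0]
ft_force: [-0.8, 0.2, -1.5]
gripper_width: 56.6
finger_force: 53.8
```

>>> drive_tool(
  commands=[
    [[0,0,0,0],[0,0,0,0],[0,0,0,0],[0,0,0,0]],
  ],
)

```text
time: 19.55
tool_pos: [466.7, -139.9, 111.7]
orientation: [1.0, 0.0, 0.001, 0.0]
ft_force: [-0.5, 0.8, -0.5]
gripper_width: 56.6
finger_force: 53.8
```

Seated contact is expected at TCP ≈ 91.9.

>>> drive_tool(
  commands=[
    [[0,-0.001,0.006,0],[0,-0.001,0.012,0],[0,-0.001,0.015,0],[0,-0.001,0.016,0],[0,-0.001,0.016,0]],
  ],
)

```text
time: 20.05
tool_pos: [465.9, -139.0, 94.5]
orientation: [1.0, -0.0, -0.0, -0.0]
ft_force: [-0.2, -0.5, -1.2]
gripper_width: 56.7
finger_force: 53.8
```

>>> drive_tool(
  commands=[
    [[0,0,0.001,0],[0,0,0.002,0],[0,0,0.003,0],[0,0,0.003,0]],
  ],
)

```text
time: 20.45
tool_pos: [466.1, -139.0, 92.0]
orientation: [1.0, -0.0, 0.0, 0.0]
ft_force: [-1.2, -0.8, 2.0]
gripper_width: 56.7
finger_force: 54.2
```

>>> drive_tool(
  commands=[
    [[0,0,0.001,0],[0,0,0.0015,0],[0,0,0.0015,0]],
  ],
)

```text
time: 20.75
tool_pos: [466.2, -139.0, 91.9]
orientation: [1.0, -0.0, 0.0, 0.0]
ft_force: [-3.1, 0.8, 17.4]
gripper_width: 56.9
finger_force: 55.4
```

Seated at TCP 91.9. I'll release it and go to the small cap on the mat.

>>> drive_tool(
  commands=[
    [[0,0,0,0],[0,0,0,0],[0,0,0,0],[0,0,0,0]],
  ],
  gripper=0.0854,
)

```text
time: 21.15
tool_pos: [466.0, -139.0, 90.1]
orientation: [1.0, -0.0, -0.0, -0.0]
ft_force: [0.8, 0.4, 0.3]
gripper_width: 85.5
finger_force: 0.0
```

>>> drive_tool(
  commands=[
    [[0,0,-0.02,0],[0,0,-0.06,0],[0.007,0.035,-0.09,0],[0.016,0.08,-0.09,0],[0.025,0.125,-0.09,0]],
  ],
)

```text
time: 21.65
tool_pos: [492.1, -265.1, 181.7]
orientation: [1.0, 0.001, 0.001, 0.0]
ft_force: [0.8, 1.0, -0.1]
gripper_width: 85.3
finger_force: 0.0
```

>>> drive_tool(
  commands=[
    [[0.009,0.045,0,0],[0.018,0.09,0,0],[0.026,0.129,0.02,0],[0.026,0.129,0.05,0],[0.026,0.129,0.06,0]],
  ],
)

```text
time: 22.15
tool_pos: [514.6, -393.3, 117.0]
orientation: [1.0, -0.001, -0.002, -0.001]
ft_force: [-1.9, 0.1, -0.0]
gripper_width: 85.5
finger_force: 0.0
```

>>> drive_tool(
  commands=[
    [[0,0,0,0],[0,0,0,0],[0,0,0,0],[0,0,0,0]],
  ],
)

```text
time: 22.55
tool_pos: [518.0, -392.7, 121.8]
orientation: [1.0, 0.001, 0.001, 0.001]
ft_force: [0.3, 0.2, 0.4]
gripper_width: 85.5
finger_force: 0.0
```

Run:
```python
from h import *
s,d=snap("w10")
h=cv2.cvtColor(d["image"],cv2.COLOR_RGB2HSV)
p=proj(d,s,(517,-391.5,18)); print(p)
g=(d["image"].max(2).astype(int)-d["image"].min(2))
for th in (50,62): print("small",fitc(d,s,p,18,50,(h[...,2]<th)&(g<20)))
print(fitc(d,s,p,18,50,g<14))
```

```text
t 22.55 tcp [ 518.  -392.7  121.8] xaxis [1.    0.001 0.002] zaxis [ 0.002  -0.0011 -1.    ] w 85.5 F [0.3 0.2 0.4]
[275.93252517 210.42878218]
small (array([ 518.5, -393.7]), np.float64(46.2), np.float64(0.76))
small (array([ 518.3, -393.7]), np.float64(46.6), np.float64(1.0))
(array([ 518.3, -393.8]), np.float64(46.3), np.float64(1.0))
```

The small cap fits (518.3, -393.7). I'll descend and grip.

>>> drive_tool(
  commands=[
    [[0,0.001,0.04,0],[0,0.001,0.08,0],[0,0.001,0.1,0],[0,0.001,0.11,0],[0,0.001,0.1135,0]],
  ],
)

```text
time: 23.1
tool_pos: [517.0, -393.8, 6.3]
orientation: [1.0, 0.0, -0.0, -0.0]
ft_force: [0.3, 0.6, 0.1]
gripper_width: 84.9
finger_force: 0.0
```

>>> drive_tool(
  commands=[
    [[0,0,0,0],[0,0,0,0],[0,0,0,0]],
  ],
)

```text
time: 23.4
tool_pos: [517.8, -394.6, 8.2]
orientation: [1.0, -0.0, 0.001, 0.001]
ft_force: [0.4, -0.1, 0.0]
gripper_width: 85.9
finger_force: 0.0
```

>>> drive_tool(
  commands=[
    [[0,0,0,0],[0,0,0,0],[0,0,0,0],[0,0,0,0],[0,0,0,0]],
  ],
  gripper=0.04,
  force=50,
)

```text
time: 23.9
tool_pos: [517.3, -394.2, 7.6]
orientation: [1.0, -0.0, 0.0, 0.0]
ft_force: [-0.7, 0.6, 6.1]
gripper_width: 45.7
finger_force: 50.3
```

>>> drive_tool(
  commands=[
    [[0,0,-0.015,0],[0,0,-0.06,0],[0,0,-0.11,0],[0,0,-0.16,0],[0,-0.03,-0.17,0]],
  ],
)

```text
time: 24.4
tool_pos: [519.6, -371.7, 184.5]
orientation: [1.0, -0.004, 0.006, 0.006]
ft_force: [0.4, -0.9, 0.5]
gripper_width: 45.8
finger_force: 51.5
```

>>> drive_tool(
  commands=[
    [[-0.01,-0.047,0,0],[-0.02,-0.094,0,0],[-0.03,-0.141,0,0],[-0.04,-0.188,0,0],[-0.05,-0.235,0,0]],
  ],
)

```text
time: 24.9
tool_pos: [466.3, -127.3, 177.5]
orientation: [1.0, -0.0, 0.0, 0.0]
ft_force: [0.8, 1.8, -0.7]
gripper_width: 45.4
finger_force: 51.5
```

>>> drive_tool(
  commands=[
    [[-0.01,-0.047,0,0],[-0.02,-0.094,0,0],[-0.027,-0.145,0,0],[-0.027,-0.149,0,0],[-0.027,-0.149,0,0]],
  ],
)

```text
time: 25.4
tool_pos: [440.0, 21.9, 177.4]
orientation: [1.0, 0.002, 0.0, -0.0]
ft_force: [0.5, -0.3, -1.2]
gripper_width: 45.3
finger_force: 51.5
```

>>> drive_tool(
  commands=[
    [[0,0,0,0],[0,0,0,0],[0,0,0,0],[0,0,0,0]],
  ],
)

```text
time: 25.8
tool_pos: [440.2, 18.8, 176.8]
orientation: [1.0, -0.001, -0.0, 0.0]
ft_force: [0.3, 0.4, -0.3]
gripper_width: 45.0
finger_force: 51.5
```

Run:
```python
from h import *
s,d=snap("w11"); t=s["tool_pos"]
m=proj(d,s,(437.3,99.4,102));print("S pred",m,proj(d,s,(437.3,99.4,73)))
z=t[2]+10.4; print("cap edge pred",proj(d,s,(t[0]+24,t[1],z)).round(0))
y0=max(0,int(m[1])-130)
c=cv2.resize(d["image"][y0:y0+240,30:390,::-1],None,fx=2,fy=2,interpolation=cv2.INTER_CUBIC); print("crop origin",30,y0); cv2.imwrite("pics/w11c.png",c)
```

```text
t 25.8 tcp [440.2  18.8 176.8] xaxis [ 1.0e+00 -2.7e-03 -1.0e-04] zaxis [-1.e-04 -3.e-04 -1.e+00] w 45.0 F [ 0.3  0.4 -0.3]
S pred [167.01508077 223.57205295] [178.29402312 212.71057515]
cap edge pred [277. 225.]
crop origin 30 93
```

View pics/w11c.png

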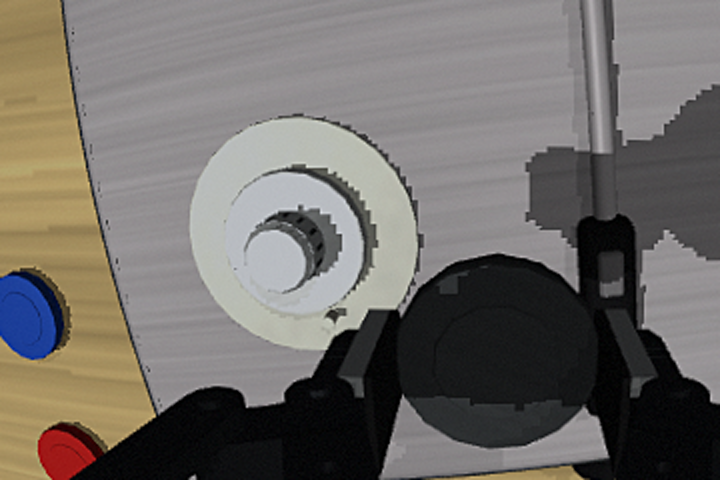

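The crown top is at (168.5,223), within 1 mm of prediction. The small cap sits about 1.5 mm ahead of the TCP in x. Target TCP is (436, 98.7).

>>> drive_tool(
  commands=[
    [[-0.002,-0.04,0,0],[-0.004,-0.08,0,0],[-0.004,-0.08,0.02,0],[-0.004,-0.08,0.045,0],[-0.004,-0.08,0.055,0]],
  ],
)

```text
time: 26.35
tool_pos: [435.1, 99.8, 120.3]
orientation: [1.0, 0.0, -0.001, 0.0]
ft_force: [-0.8, -0.7, -0.8]
gripper_width: 45.3
finger_force: 51.5
```

>>> drive_tool(
  commands=[
    [[0,0,0,0],[0,0,0,0],[0,0,0,0],[0,0,0,0]],
  ],
)

```text
time: 26.75
tool_pos: [436.7, 99.9, 122.6]
orientation: [1.0, -0.0, 0.001, -0.0]
ft_force: [0.2, -0.0, -0.2]
gripper_width: 45.7
finger_force: 51.5
```

Seated contact is expected at TCP ≈ 99.6, so I'll go down to about 102.5 and creep.

>>> drive_tool(
  commands=[
    [[-0.0005,0.001,0.007,0],[-0.0005,0.001,0.014,0],[-0.0005,0.001,0.018,0],[-0.0005,0.001,0.019,0],[-0.0005,0.001,0.019,0]],
  ],
)

```text
time: 27.25
tool_pos: [435.3, 99.0, 102.4]
orientation: [1.0, -0.0, -0.0, 0.0]
ft_force: [0.3, -0.3, -0.4]
gripper_width: 45.6
finger_force: 51.5
```

>>> drive_tool(
  commands=[
    [[0,0,0.001,0],[0,0,0.002,0],[0,0,0.003,0],[0,0,0.003,0]],
  ],
)

```text
time: 27.65
tool_pos: [435.6, 99.0, 99.7]
orientation: [1.0, -0.0, -0.0, 0.0]
ft_force: [-0.3, -0.0, -1.3]
gripper_width: 45.6
finger_force: 51.5
```

>>> drive_tool(
  commands=[
    [[0,0,0.001,0],[0,0,0.0015,0],[0,0,0.0015,0]],
  ],
)

```text
time: 27.95
tool_pos: [435.6, 99.0, 99.5]
orientation: [1.0, -0.0, 0.0, 0.0]
ft_force: [-3.2, -0.5, 14.0]
gripper_width: 45.5
finger_force: 52.9
```

Seated at 99.5. I'll release, rise, and move above the large cap with the gripper shut.

>>> drive_tool(
  commands=[
    [[0,0,0,0],[0,0,0,0],[0,0,0,0],[0,0,0,0]],
  ],
  gripper=0.0854,
)

```text
time: 28.35
tool_pos: [435.6, 99.0, 98.1]
orientation: [1.0, -0.0, -0.0, 0.0]
ft_force: [1.1, -0.5, -0.4]
gripper_width: 85.3
finger_force: 0.0
```

>>> drive_tool(
  commands=[
    [[0,0,-0.02,0],[0,0,-0.06,0],[0,0,-0.11,0],[0,0,-0.15,0],[0.03,0.015,-0.15,0]],
  ],
)

```text
time: 28.85
tool_pos: [465.7, 86.7, 253.4]
orientation: [1.0, 0.003, 0.004, -0.002]
ft_force: [0.6, 0.6, -0.7]
gripper_width: 85.8
finger_force: 0.0
```

>>> drive_tool(
  commands=[
    [[0.04,0.02,0,0],[0.08,0.04,0,0],[0.085,0.0425,0,0],[0.085,0.0425,0,0],[0.085,0.0425,0,0]],
  ],
  gripper=0.0,
)

```text
time: 29.35
tool_pos: [549.0, 42.1, 247.6]
orientation: [1.0, 0.0, -0.001, -0.0]
ft_force: [0.1, -0.1, -0.2]
gripper_width: 12.0
finger_force: 0.0
```

>>> drive_tool(
  commands=[
    [[0,0,0,0],[0,0,0,0],[0,0,0,0],[0,0,0,0]],
  ],
)

```text
time: 29.75
tool_pos: [550.2, 41.8, 248.4]
orientation: [1.0, 0.0, 0.0, -0.0]
ft_force: [0.7, 0.7, 0.5]
gripper_width: 0.2
finger_force: 0.0
```

Run:
```python
from h import *
from bench import imaging
s,d=snap("w12")
h=cv2.cvtColor(d["image"],cv2.COLOR_RGB2HSV)
for n,c,r in (("L",(630.6,1.5),45),("M",(466,-139),45),("S",(437.5,99),40)):
    p=proj(d,s,(*c,110)); print(n,p.round(0),[fitc(d,s,p,110,r,h[...,2]<th) for th in (50,62)])
e=imaging.get_image("top"); cv2.imwrite("pics/top1.png",e["image"][:,:,::-1])
a=d["image"][:,:,::-1]; b=cv2.resize(e["image"][95:285,190:390,::-1],(442,420),interpolation=cv2.INTER_CUBIC)
cv2.imwrite("pics/chk.png",cv2.resize(np.hstack([a,b]),(800,335),interpolation=cv2.INTER_AREA))
```

```text
t 29.75 tcp [550.2  41.8 248.4] xaxis [1.e+00 4.e-04 0.e+00] zaxis [ 0.e+00  1.e-04 -1.e+00] w 0.2 F [0.7 0.7 0.5]
L [325. 108.] [(array([629. ,  -3.7]), np.float64(52.6), np.float64(0.82)), (array([629.1,   1.1]), np.float64(67.8), np.float64(1.0))]
M [447. 276.] [(array([ 474. , -136.9]), np.float64(53.6), np.float64(0.91)), (array([ 467.5, -137. ]), np.float64(59.2), np.float64(0.79))]
S [222. 307.] [(array([426.7, 102.9]), np.float64(81.1), np.float64(0.71)), (array([426.7, 103.2]), np.float64(80.8), np.float64(0.68))]
```

View pics/chk.png

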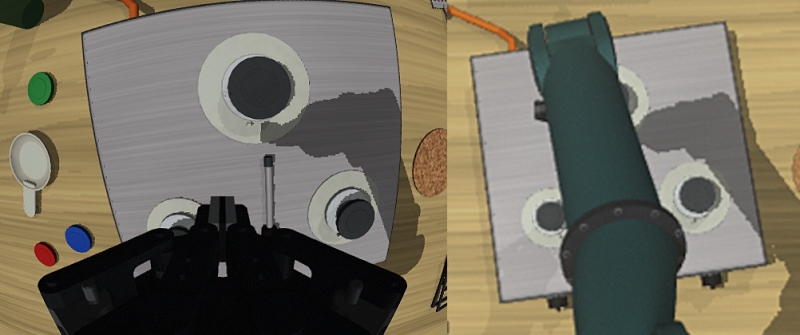

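The large cap is centred on its crown at (629.1, 1.1) and 67.8 mm across. The medium cap is on the medium burner and the small on the small. Now the press at the large cap's centre.

>>> drive_tool(
  commands=[
    [[0.04,0.02,0,0],[0.0795,0.0405,0,0],[0.0795,0.0405,0.05,0],[0.0795,0.0405,0.1,0],[0.0795,0.0405,0.12,0]],
  ],
)

```text
time: 30.35
tool_pos: [627.1, 0.5, 123.7]
orientation: [1.0, -0.0, -0.004, 0.0]
ft_force: [0.9, 0.4, -1.0]
gripper_width: 0.3
finger_force: 0.0
```

>>> drive_tool(
  commands=[
    [[0,0,0,0],[0,0,0,0],[0,0,0,0],[0,0,0,0]],
  ],
)

```text
time: 30.75
tool_pos: [631.6, 1.2, 130.4]
orientation: [1.0, -0.0, 0.002, -0.0]
ft_force: [0.1, 0.9, 0.1]
gripper_width: 0.0
finger_force: 0.0
```

>>> drive_tool(
  commands=[
    [[-0.001,0,0.008,0],[-0.001,0,0.014,0],[-0.001,0,0.016,0],[-0.001,0,0.016,0],[-0.001,0,0.016,0]],
  ],
)

```text
time: 31.25
tool_pos: [629.1, 1.0, 112.1]
orientation: [1.0, -0.0, -0.0, 0.0]
ft_force: [-0.1, -0.9, -0.1]
gripper_width: 0.4
finger_force: 0.0
```

>>> drive_tool(
  commands=[
    [[0,0,0.001,0],[0,0,0.002,0],[0,0,0.003,0],[0,0,0.003,0],[0,0,0.003,0]],
  ],
)

```text
time: 31.75
tool_pos: [629.2, 1.0, 110.2]
orientation: [1.0, -0.0, 0.0, 0.0]
ft_force: [-2.3, -0.5, 4.7]
gripper_width: 0.1
finger_force: 2.6
```

>>> drive_tool(
  commands=[
    [[0,0,0.0005,0],[0,0,0.001,0],[0,0,0.001,0],[0,0,0.001,0]],
  ],
)

```text
time: 32.15
tool_pos: [629.3, 1.0, 110.1]
orientation: [1.0, -0.0, 0.0, 0.0]
ft_force: [-4.1, -0.1, 10.8]
gripper_width: -0.3
finger_force: 5.4
```

Contact at z=110.1, the seated top, at 11 N with no give. I'll press a little more, hold, then move away.

>>> drive_tool(
  commands=[
    [[0,0,0.0005,0],[0,0,0.001,0],[0,0,0.001,0],[0,0,0.001,0],[0,0,0.001,0]],
  ],
)

```text
time: 32.65
tool_pos: [629.3, 1.0, 110.1]
orientation: [1.0, -0.0, 0.0, 0.0]
ft_force: [-4.8, 0.6, 17.1]
gripper_width: -0.1
finger_force: 8.3
```

>>> drive_tool(
  commands=[
    [[0,0,-0.01,0],[0,0,-0.05,0],[0,0,-0.1,0],[0,0,-0.14,0],[0,0,-0.15,0]],
  ],
)

```text
time: 33.15
tool_pos: [632.3, 1.1, 263.0]
orientation: [1.0, -0.0, 0.005, -0.0]
ft_force: [0.3, -0.2, -0.6]
gripper_width: 0.2
finger_force: 0.0
```

>>> drive_tool(
  commands=[
    [[-0.02,0.045,0,0],[-0.04,0.09,0,0],[-0.06,0.135,0,0],[-0.08,0.18,0,0],[-0.09,0.22,0,0]],
  ],
)

```text
time: 33.65
tool_pos: [536.1, -221.4, 256.6]
orientation: [1.0, -0.001, -0.001, 0.0]
ft_force: [0.9, 0.5, 0.7]
gripper_width: 0.0
finger_force: 0.0
```

>>> drive_tool(
  commands=[
    [[0,0.045,0,0],[0,0.09,0,0],[0,0.13,0,0],[0,0.17,0,0],[0,0.2,0,0]],
  ],
)

```text
time: 34.15
tool_pos: [537.6, -422.1, 256.3]
orientation: [1.0, -0.001, -0.001, 0.0]
ft_force: [0.6, -1.1, 0.4]
gripper_width: 0.2
finger_force: 0.0
```

>>> drive_tool(
  commands=[
    [[0,0,0,0],[0,0,0,0],[0,0,0,0],[0,0,0,0],[0,0,0,0]],
  ],
)

```text
time: 34.65
tool_pos: [539.5, -417.5, 257.3]
orientation: [1.0, 0.001, 0.0, -0.0]
ft_force: [-0.1, 0.1, 0.5]
gripper_width: -0.3
finger_force: 0.0
```

Run:
```python
from h import *
from bench import imaging
d=imaging.get_image("top"); cv2.imwrite("pics/top2.png",d["image"][:,:,::-1])
g=cv2.cvtColor(cv2.GaussianBlur(d["image"],(3,3),0),cv2.COLOR_RGB2HSV)
for n,c in (("L",(281,149)),("M",(331,204)),("S",(248,215))):
    m=np.zeros(g.shape[:2],np.uint8);cv2.circle(m,c,22,1,-1);m&=(g[...,2]<84).astype(np.uint8)
    k=max(cv2.findContours(m,cv2.RETR_EXTERNAL,cv2.CHAIN_APPROX_NONE)[0],key=cv2.contourArea)[:,0,:]
    print(n,circ(ray(d,k.astype(float),110)))
a=np.load("pics/top0.npz")["image"].astype(int)
df=np.abs(a-d["image"]).max(2)
for n,(x0,x1,y0,y1) in dict(spoon=(130,180,170,235),lighter=(282,302,178,246)).items(): print(n,"changed px",(df[y0:y1,x0:x1]>40).sum())
```

```text
L (array([ 6.27629182e+02, -2.58260192e-01]), np.float64(62.82387414817921), np.float64(0.8032786885245902))
M (array([ 464.57127904, -140.20523811]), np.float64(52.163360200452146), np.float64(0.9423076923076923))
S (array([435.23949047,  97.331949  ]), np.float64(40.55016507533421), np.float64(0.926829268292683))
spoon changed px 0
lighter changed px 0
```

All three caps are centred on their own crowns within the play, and the spoon rest and lighter have not changed. I'll hand in.

```bash
python3 -c "
from bench import job_done
print(job_done())"
```

```text
the job is handed in; nothing more can be done
None
```

All three caps are seated on the burners of their own size, the largest took a 17 N press without rocking, and the job was handed in at about 35 s with the arm clear and the spoon rest and lighter unmoved.

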